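Fill the gaps of four press chases from a pile of furniture

TASK

Four small chases for a four-colour card are waiting for their last piece of furniture. Take the pile of wooden blocks apart from the top down, one at a time, and lower each into the chase whose open gap it fits, leaving only the centimetre that its quoin will need: flat on the bench inside the frame, its 66 mm length along the gap and about midway along it. Finish each block before you take the next, do not drop any, and leave the loupe and the spare quoin where they are.

Things in the scene. Friction and masses are not known exactly. Their poses are not given: they have to be found in the camera images.
- furniture_22: Wooden furniture block (printer's spacing block), on top of the pile, pale wood: 22 mm wide (its x), 66 mm long (y), 18 mm thick (z), about 67 g. Origin: centre of its underside. The blocks lie flat on one another, nearly centred and parallel. Grip it from above by its ends, 66 mm apart: in the gap the fingers then find free room beyond the ends.
- furniture_34: Wooden furniture block (printer's spacing block), second from the top, dark wood: 34 mm wide (its x), 66 mm long (y), 18 mm thick (z), about 79 g. Origin: centre of its underside. The blocks lie flat on one another, nearly centred and parallel. Grip it from above by its ends, 66 mm apart: in the gap the fingers then find free room beyond the ends.
- furniture_46: Wooden furniture block (printer's spacing block), third from the top, pale wood: 46 mm wide (its x), 66 mm long (y), 18 mm thick (z), about 91 g. Origin: centre of its underside. The blocks lie flat on one another, nearly centred and parallel. Grip it from above by its ends, 66 mm apart: in the gap the fingers then find free room beyond the ends.
- furniture_58: Wooden furniture block (printer's spacing block), at the bottom of the pile, dark wood: 58 mm wide (its x), 66 mm long (y), 18 mm thick (z), about 103 g. Origin: centre of its underside. The blocks lie flat on one another, nearly centred and parallel. Grip it from above by its ends, 66 mm apart: in the gap the fingers then find free room beyond the ends.
- chase_black: Dark steel frame 142 x 150 mm, 16 mm high, no bottom, fixed; holds a plate with black border lines and a roundel. Origin: middle of its open gap, at bench height. Gap 32 mm along x, from front bar (-x) to plate block (+x; 68 x 80 mm, 21 high), 130 mm along y between side bars; takes the 22 mm block, with 10 mm over for a quoin. Bars 10 mm wide; strips beside the plate 17 mm high.
- chase_cyan: Dark steel frame 142 x 150 mm, 16 mm high, no bottom, fixed; holds a plate with three blue wavy lines. Origin: middle of its open gap, at bench height. Gap 44 mm along x, from front bar (-x) to plate block (+x; 56 x 80 mm, 21 high), 130 mm along y between side bars; takes the 34 mm block, with 10 mm over for a quoin. Bars 10 mm wide; strips beside the plate 17 mm high.
- chase_magenta: Dark steel frame 142 x 150 mm, 16 mm high, no bottom, fixed; holds a plate with three pink flowers. Origin: middle of its open gap, at bench height. Gap 56 mm along x, from front bar (-x) to plate block (+x; 44 x 80 mm, 21 high), 130 mm along y between side bars; takes the 46 mm block, with 10 mm over for a quoin. Bars 10 mm wide; strips beside the plate 17 mm high.
- chase_yellow: Dark steel frame 142 x 150 mm, 16 mm high, no bottom, fixed; holds a plate with three yellow suns. Origin: middle of its open gap, at bench height. Gap 68 mm along x, from front bar (-x) to plate block (+x; 32 x 80 mm, 21 high), 130 mm along y between side bars; takes the 58 mm block, with 10 mm over for a quoin. Bars 10 mm wide; strips beside the plate 17 mm high.
- loupe: Bystander: black magnifying loupe, 37 mm across, 38 mm high, standing on the bench to the right of the pile; origin at the centre of its underside. Not to be moved.
- spare_quoin: Bystander: grey steel quoin with a black round hole, 24 x 52 x 17 mm, lying on the bench to the left of the pile; origin at the centre of its underside. Not to be moved.
Things that resemble listed ones, but are neither listed nor needed, are in the scene too. What is shaped like the furniture_22 but blue or yellow is not meant.

How it is judged:
By the outcome, as a careful person would: the job done as asked, in the order asked, and still so for the second after the job is handed in, with the robot touching nothing.
It also fails if it takes over 83 s, if anything falls off the work surface, if the arm or the gripper's body presses on something with over 40 N, if the wrist force passes 120 N, or if a joint passes its speed limit or range.

ROBOT

A 6-joint arm with a two-finger parallel gripper is mounted at the origin on a cart in front of the work surface, level with it; the furniture and walls round the work are solid. World frame = base frame: x ahead of the robot, y to its left, z up, the work surface at z = 0. Lengths are in m, angles in rad, forces in N, time in s.
With the tool pointing down it reaches from about 0.25 to 0.725 m from the base axis. Payload 4 kg.
Tool frame: the origin (TCP) lies midway between the tips of the shut fingers; the grasp point (between the pads) lies 19 mm behind it (bot.grasp_offset is the distance from the TCP to the grasp point, in m); z points along the fingers, y is the line along which they close (so a half turn about z gives the same grasp; the last joint's range is limited). The gripper opens to 85 mm and grips with 20 to 120 N. Pads are 22 mm wide; open, the fingers measure 114 mm over their backs; the gripper's body (76 mm by 85 mm) begins 54 mm behind the grasp point. The pads swing forward as they close: fully open they stand 13 mm farther back than shut.
Start: joints at [1.286, 0.241, 0.005, 1.335, 0, 1.571], TCP at [0.14, 0.48, 0.231] pointing down, gripper open.
Joint ranges: [-2.72, 2.72], [-1.05, 1.87], [-1.09, 1.28], [-1.99, 2.15], [-1.42, 1.44], [-3.14, 3.14]. Speed limits (rad/s): [2.79, 2.79, 3.14, 3.14, 3.14, 3.14].

INTERFACE

Orientations are given as a unit quaternion [x, y, z, w].
In Python, from workcell import bot gives the robot as it stands.
- The arm moves only by the tool arm_command, never from a script. Its argument "rows" is a list that holds one entry, the list of rows, each a list of 7 numbers: the closure, from -1 (fully open) to 1 (shut), then the shift along the tool's x, y, z in cm, then the turn, a rotation vector about the tool's x, y, z in degrees. In form: [[[jaw, dx, dy, dz, rx, ry, rz], ...]]. A call has 1 to 12 rows; each row shifts and turns the commanded pose from where the row before left it, along the tool's axes as they then stand; what a row does not reach is not made up. A row lasts 1/12 s, in which the tool goes at most 41.7 mm and 7.16 degrees, less where a joint would pass 70% of its speed; a pose out of reach is approached as far as the arm can. A call with a gripper value outside its range is refused whole. The fingers move at their own pace and stop on an object; "force" is the grip in N (left out, the last holds). Time passes only in rows, so rows that do not move let the fingers close. It gives the time, the measured TCP pose, the force, the opening and the grip force at its end, in the units of the state.
- bot.state(): the state, without advancing time (a new reading comes with each control period).
- bot.camera(name): name is "scene" or "top" or "wrist"; returns (picture, depth): 384x512x3 uint8, red, green, blue; 384x512 float32, m along the optical axis (not along the pixel's ray), 0 where there is no reading.
- bot.camera_info(name): a dict with "vertical_fov" (degrees; the focal length in pixels is half the picture's height over the tangent of half this angle, whatever the lens; pixels are square), "cx", "cy" (the principal point, pixels), "R" (3x3) and "t" (3): a world point X has camera coordinates R X + t; the wrist camera has in their place "tool_from_camera" (4x4, takes a point from camera to tool coordinates, whose origin is the TCP and whose axes are the flange's). Camera axes: x right, y down, z forward; pixel columns grow to the right and rows downward; lengths in m; the calibration is good to about 2 mm. A picture is of the moment at which its call begins: read the wrist's pose just before it. camera_info takes no time and is no camera call.
- bot.finish_job(): hands the job in; it is judged then, once.
The state is a dict: "clock": time; "joint_positions": joint angles; "joint_velocities": joint speeds; "tau": joint torques, N m; "position": TCP position; "eef_rot": TCP orientation; "wrist_force": force on the tool from outside, world axes, zero at the start; "ft_torque": the same for the moment, N m; "width": opening from 0.0 (shut) to 1.0 (fully open); "grasp_force": force on a finger pad.
Only numpy, scipy, OpenCV 4.12 (cv2) and the standard library are available. Lean on these libraries where they do the work, as an engineer would, in place of code of your own. Each camera call takes 0.05 s, during which the arm holds its last target. There are 200 camera calls.

## Working session

There is one attempt and no reset: what is moved stays moved. The work goes in short steps, Python scripts to look and compute and a tool call to move; the robot and the scene stay as the last step left them, time stands still between calls to the robot, and variables do not carry over. Pictures are saved under pics/ and viewed, at most 14 in all, crops included, and the job is handed in when it is done.

Besides the shell and the picture viewer there is one more tool, called as name([rows], argument=value, ...), one row to a line, values as JSON. arm_command: Moves the arm, as the interface text tells. Its arguments: {"type":"object","properties":{"rows":{"type":"array","items":{"type":"array","items":{"type":"array","items":{"type":"number"}}}},"force":{"type":"number"}},"required":["rows"]}

```bash
mkdir -p pics; ls
python3 - <<'E'
from workcell import bot
import cv2,numpy as np
for n in("scene","top"):
    p,d=bot.camera(n); np.savez(f"pics/{n}.npz",p=p,d=d)
    cv2.imwrite(f"pics/{n}.png",cv2.resize(p[:,:,::-1],(800,600),interpolation=cv2.INTER_CUBIC))
    print(n,bot.camera_info(n))
print(bot.camera_info("wrist"));print(bot.state(),bot.grasp_offset)
E
```

```text
pics
scene {'vertical_fov': 46.95026998028018, 'cx': 255.22156474082917, 'cy': 192.5052855824666, 'R': array([[ 0.5996496 , -0.80009778,  0.016245  ],
       [-0.4493047 , -0.35339998, -0.82050822],
       [ 0.66222779,  0.48471847, -0.57140385]]), 't': array([-0.33682087,  0.301795  ,  0.94146512])}
top {'vertical_fov': 46.47323568640677, 'cx': 255.84022787878448, 'cy': 192.26992019774818, 'R': array([[ 0.00611851, -0.9997023 , -0.02361921],
       [-0.99382434, -0.00346213, -0.11091075],
       [ 0.11079596,  0.02415196, -0.99354967]]), 't': array([0.01718375, 0.56283784, 1.39492804])}
{'vertical_fov': 68.08675732049079, 'cx': 254.72900935245, 'cy': 194.28112033798638, 'tool_from_camera': array([[ 5.62503374e-04, -9.45669189e-01, -3.25129925e-01,
         8.36231667e-02],
       [ 9.99999714e-01,  6.96133525e-04, -2.94678545e-04,
         1.96265894e-04],
       [ 5.05002262e-04, -3.25129666e-01,  9.45669311e-01,
        -1.42341546e-01],
       [ 0.00000000e+00,  0.00000000e+00,  0.00000000e+00,
         1.00000000e+00]])}
{'clock': 0.1, 'joint_positions': array([1.28601121e+00, 2.41361350e-01, 3.87177181e-03, 1.33518911e+00,
       9.87589439e-07, 1.57079942e+00]), 'joint_velocities': array([-2.55396963e-04, -2.08798123e-03,  2.39049721e-03,  9.77154532e-04,
        7.55817573e-05, -8.08557152e-04]), 'tau': array([ 7.48631749e-06, -3.73137438e+01,  2.53010452e+01,  1.08259858e-02,
        3.98048553e-05,  2.55288867e-06]), 'position': array([0.14031931, 0.47932818, 0.23049502]), 'eef_rot': array([ 1.41913330e-01,  9.89878640e-01, -9.31585294e-04, -1.34052041e-04]), 'wrist_force': array([ 0.94393917, -0.48005877, -0.89270145]), 'ft_torque': array([-0.00785791, -0.00975505, -0.01785228]), 'grasp_force': 0.0, 'width': 1.0011191149679814} 0.0187
```

View pics/top.png

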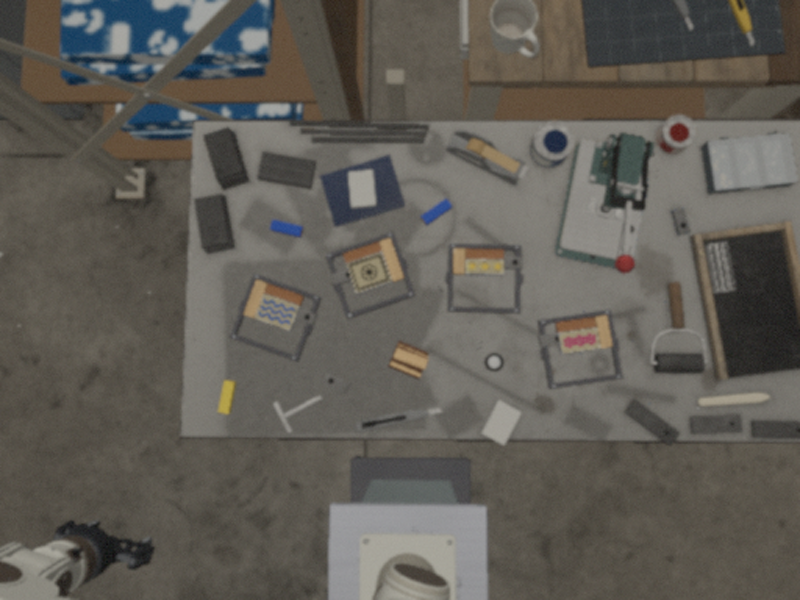

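View pics/scene.png

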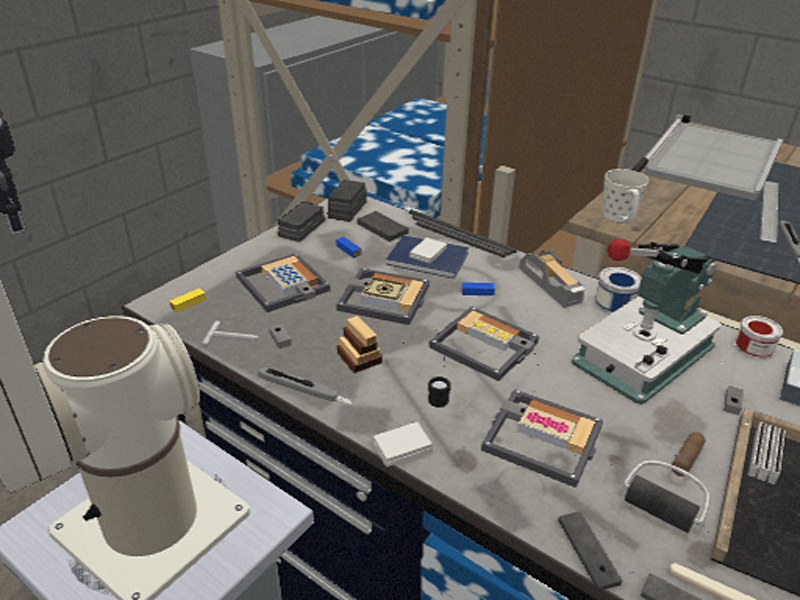

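The top view (800 px) shows cyan chase at (277,317), black at (370,276), yellow at (485,278), magenta at (580,348). The pile is at (409,359), the loupe at (494,361) and the quoin at (331,380). The scene view confirms the pile and its order.

```bash
cat > h.py <<'E'
import numpy as np, cv2, sys
from scipy.spatial.transform import Rotation as Rn
from workcell import bot
def info(n): 
    i=bot.camera_info(n); return i,192/np.tan(np.radians(i["vertical_fov"]/2))
def tw(s): 
    T=np.eye(4); T[:3,:3]=Rn.from_quat(s["eef_rot"]).as_matrix(); T[:3,3]=s["position"]; return T
def p2w(n,uv,z,T=None):
    "pixels (512 scale) -> world on plane z"
    i,f=info(n); uv=np.atleast_2d(uv).astype(float)
    r=np.c_[(uv[:,0]-i["cx"])/f,(uv[:,1]-i["cy"])/f,np.ones(len(uv))]
    if n=="wrist": M=T@i["tool_from_camera"]; d=r@M[:3,:3].T; o=M[:3,3]
    else: d=r@i["R"]; o=-i["R"].T@i["t"]
    return o+d*((z-o[2])/d[:,2])[:,None]
def w2p(n,X,T=None):
    i,f=info(n); X=np.atleast_2d(X)
    if n=="wrist": M=np.linalg.inv(T@i["tool_from_camera"]); c=X@M[:3,:3].T+M[:3,3]
    else: c=X@i["R"].T+i["t"]
    return np.c_[c[:,0]/c[:,2]*f+i["cx"],c[:,1]/c[:,2]*f+i["cy"]]
def yaw(T): return np.degrees(np.arctan2(T[1,1],T[0,1]))  # world dir of tool y
def go(x,y,z,yw,n=None,T=None):
    "row to repeat so tool (pointing down, tool-y along yw deg mod 180) gets to x,y,z"
    T=tw(bot.state()) if T is None else T
    a=np.radians(yw); Y=np.array([np.cos(a),np.sin(a),0]); Z=np.array([0,0,-1.])
    if Y@T[:3,1]<0: Y=-Y
    G=np.eye(4); G[:3,:3]=np.c_[np.cross(Y,Z),Y,Z]; G[:3,3]=x,y,z
    L=np.linalg.inv(T)@G; rv=np.degrees(Rn.from_matrix(L[:3,:3]).as_rotvec())
    n=n or int(np.ceil(max(np.linalg.norm(L[:3,3])/.035,np.linalg.norm(rv)/6.5,1)))
    S=sum(np.linalg.matrix_power(Rn.from_rotvec(np.radians(rv/n)).as_matrix(),k) for k in range(n))
    print(n,"x",np.round(np.r_[np.linalg.solve(S,L[:3,3])*100,rv/n],2)," total rv",np.round(rv,1)); return G
def wrist(name,crop=None):
    s=bot.state(); p,d=bot.camera("wrist"); np.savez(f"pics/{name}.npz",p=p,d=d,T=tw(s))
    cv2.imwrite(f"pics/{name}.png",cv2.resize(p[:,:,::-1],(800,600),interpolation=cv2.INTER_CUBIC)); return p,d,tw(s)
E
python3 - <<'E'
from h import *
k=.64
for n,q in dict(cyan=[(259,275),(321,293),(299,357),(234,335)],black=[(327,256),(395,235),(413,296),(348,316)],yel=[(448,244),(522,244),(521,312),(448,312)],mag=[(538,320),(609,312),(620,378),(549,387)]).items():
    w=p2w("top",np.array(q)*k,.016); print(n,np.round(w[:,:2],3).tolist(),np.round(w.mean(0),3))
for n,q,z in(("pile",(409,355),.072),("loupe",(494,361),.038),("quoin",(331,380),.017)): print(n,p2w("top",np.array(q)*k,z).round(3))
go(.36,.0,.25,90)
go(.42,.28,.25,90)
E
```

```text
cyan [[0.617, 0.314], [0.579, 0.184], [0.447, 0.226], [0.491, 0.362]] [0.534 0.271 0.016]
black [[0.657, 0.172], [0.702, 0.031], [0.574, -0.007], [0.532, 0.127]] [0.616 0.081 0.016]
yel [[0.683, -0.079], [0.683, -0.233], [0.541, -0.229], [0.541, -0.079]] [ 0.612 -0.155  0.016]
mag [[0.525, -0.263], [0.542, -0.408], [0.408, -0.427], [0.389, -0.283]] [ 0.466 -0.345  0.016]
pile [[0.45  0.    0.072]]
loupe [[ 0.44  -0.17   0.038]]
quoin [[0.4   0.16  0.017]]
16 x [-1.81 -2.76 -0.12 -0.01 -0.   -1.02]  total rv [ -0.1  -0.  -16.3]
10 x [-3.08 -1.54 -0.19 -0.01 -0.   -1.63]  total rv [ -0.1  -0.  -16.3]
```

arm_command([
  [[-1,-3,-1.5,-0.2,0,0,-1.6],[-1,-3,-1.5,-0.2,0,0,-1.6],[-1,-3,-1.5,-0.2,0,0,-1.6],[-1,-3,-1.5,-0.2,0,0,-1.6],[-1,-3,-1.5,-0.2,0,0,-1.6],[-1,-3,-1.5,-0.2,0,0,-1.6],[-1,-3,-1.5,-0.2,0,0,-1.6],[-1,-3,-1.5,-0.2,0,0,-1.6],[-1,-3,-1.5,-0.2,0,0,-1.6],[-1,-2,-2,-0.2,0,0,-1.6],[-1,0,0,0,0,0,0],[-1,0,0,0,0,0,0]],
])

```text
clock: 1.1
position: [0.4025, 0.279, 0.2508]
eef_rot: [0.005, 1.0, -0.0, -0.001]
wrist_force: [0.3, 0.3, -0.9]
width: 0.999
grasp_force: 0.0
```

Run:
```python
from h import *
p,d,T=wrist("w1");print(T.round(4))
go(.42,-.15,.25,90)
```

```text
[[-1.000e+00  9.200e-03 -1.200e-03  4.025e-01]
 [ 9.200e-03  1.000e+00 -5.000e-04  2.790e-01]
 [ 1.200e-03 -5.000e-04 -1.000e+00  2.508e-01]
 [ 0.000e+00  0.000e+00  0.000e+00  1.000e+00]]
13 x [-0.15 -3.3   0.01 -0.   -0.01 -0.03]  total rv [-0.  -0.1 -0.4]
```

View pics/w1.png

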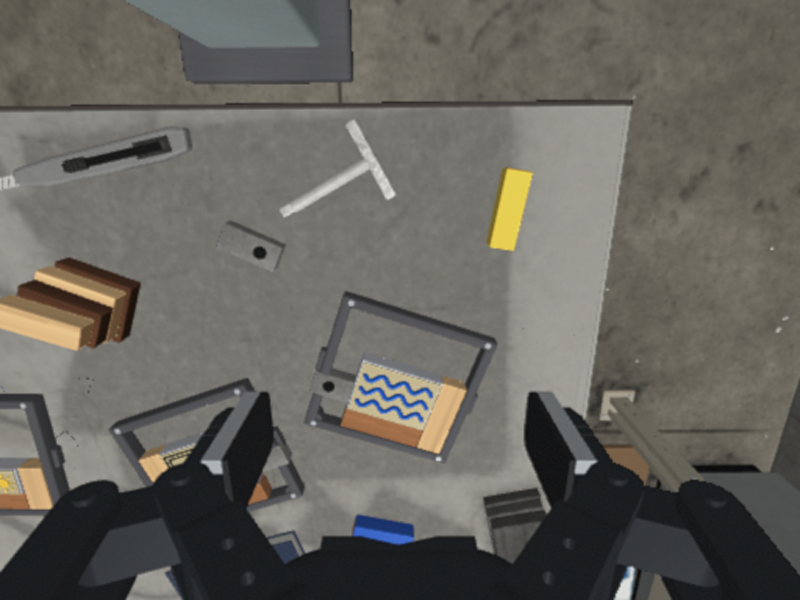

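w1 (800 px) shows the cyan chase with corners near (345,293), (496,342), (440,461), (306,424). Its gap is on the robot side. The pile is partly in view at (70,305) and the black chase sits half under a finger. I'll go right for the others.

arm_command([
  [[-1,0,-3.3,0,0,0,0],[-1,0,-3.3,0,0,0,0],[-1,0,-3.3,0,0,0,0],[-1,0,-3.3,0,0,0,0],[-1,0,-3.3,0,0,0,0],[-1,0,-3.3,0,0,0,0],[-1,0,-3.3,0,0,0,0],[-1,0,-3.3,0,0,0,0],[-1,0,-3.3,0,0,0,0],[-1,0,-3.3,0,0,0,0],[-1,0,-3.3,0,0,0,0],[-1,0,-3.3,0,0,0,0]],
])

```text
clock: 2.15
position: [0.3992, -0.1159, 0.2513]
eef_rot: [0.002, 1.0, 0.0, 0.0]
wrist_force: [0.4, -0.9, -0.3]
width: 0.999
grasp_force: 0.0
```

arm_command([
  [[-1,-2,-3,0,0,0,0],[-1,-2,-3,0,0,0,0],[-1,-2,-2,0,0,0,0],[-1,-1,-1,0,0,0,0],[-1,0,0,0,0,0,0],[-1,0,0,0,0,0,0]],
])

```text
clock: 2.65
position: [0.4692, -0.2051, 0.2505]
eef_rot: [0.002, 1.0, 0.001, -0.001]
wrist_force: [0.3, 0.0, 1.1]
width: 1.004
grasp_force: 0.0
```

Run:
```python
from h import *
p,d,T=wrist("w2");print(T.round(4))
go(.40,0,.25,90)
```

```text
[[-1.      0.0045 -0.0018  0.4692]
 [ 0.0045  1.      0.0012 -0.2051]
 [ 0.0018  0.0012 -1.      0.2505]
 [ 0.      0.      0.      1.    ]]
7 x [ 0.99  2.92  0.01  0.01 -0.01 -0.03]  total rv [ 0.1 -0.1 -0.2]
```

View pics/w2.png

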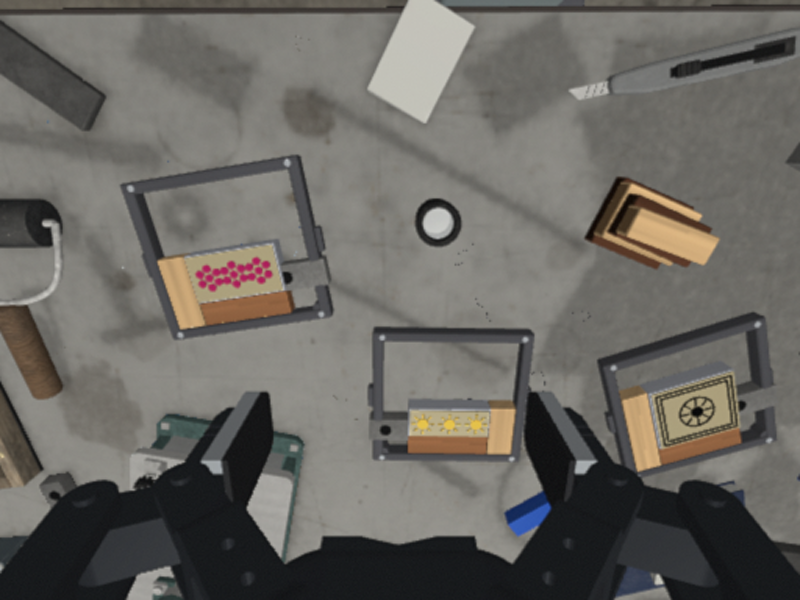

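w2 shows the remaining chases by their corner bolts: magenta (130,188), (292,161), (324,314), (180,335); yellow (381,338), (527,338), (515,459), (381,457); black (613,368), (757,323), (770,440), (640,466). The top block's corners are (632,206), (718,238), (702,266), (617,236).

```bash
cat > ch.py <<'E'
from h import *
GAP=dict(black=.032,cyan=.044,magenta=.056,yellow=.068)
def rig(model,w):
    a=model-model.mean(0); b=w-w.mean(0); th=np.arctan2((a[:,0]*b[:,1]-a[:,1]*b[:,0]).sum(),(a*b).sum())
    R=np.array([[np.cos(th),-np.sin(th)],[np.sin(th),np.cos(th)]]); t=w.mean(0)-R@model.mean(0)
    return np.degrees(th),R,t,np.linalg.norm(model@R.T+t-w,axis=1)*1000
def chase(n,px,T):
    # px order: image-left front, right front, right rear, left rear; image left = -y (right)
    x0=-GAP[n]/2-.005; m=np.array([(x0,-.07),(x0,.07),(x0+.132,.07),(x0+.132,-.07)])
    w=p2w("wrist",np.array(px)*.64,.016,T)[:,:2]
    th,R,t,r=rig(m,w); print(n,"xy",t.round(4),"deg",round(th,2),"res mm",r.round(1)); return t,th
def block(px,T,wd,z):
    m=np.array([(-wd/2,-.033),(-wd/2,.033),(wd/2,.033),(wd/2,-.033)])
    w=p2w("wrist",np.array(px)*.64,z,T)[:,:2]
    th,R,t,r=rig(m,w); print("block",t.round(4),"deg",round(th,2),"y-axis",round(th+90,2),"res",r.round(1)); return t,th
E
python3 - <<'E'
from ch import *
T1=np.load("pics/w1.npz")["T"];T=np.load("pics/w2.npz")["T"]
chase("magenta",[(130,188),(292,161),(324,314),(180,335)],T)
chase("yellow",[(381,338),(527,338),(515,459),(381,457)],T)
chase("black",[(613,368),(757,323),(770,440),(640,466)],T)
chase("cyan",[(351,302),(488,346),(438,458),(313,422)],T1)
t,th=block([(632,206),(718,238),(702,266),(617,236)],T,.022,.072)
go(t[0],t[1],.22,th+90)
E
```

```text
magenta xy [ 0.436  -0.3531] deg 8.43 res mm [1.9 1.6 2.7 2.3]
yellow xy [ 0.5877 -0.1538] deg -0.64 res mm [2.6 3.  1.9 1.9]
black xy [0.5742 0.068 ] deg 18.78 res mm [ 4.1  6.2  4.8 11.3]
cyan xy [0.494  0.2901] deg -19.29 res mm [3.5 3.7 4.  4.2]
block [ 0.4451 -0.0088] deg -18.98 y-axis 71.02 res [2.2 2.1 2.2 2.2]
6 x [ 0.85  3.19  0.52  0.01 -0.02  3.13]  total rv [ 0.  -0.1 18.8]
```

arm_command([
  [[-1,0.8,3.2,0.3,0,0,3.1],[-1,0.8,3.2,0.3,0,0,3.1],[-1,0.8,3.2,0.3,0,0,3.1],[-1,0.8,3.2,0.3,0,0,3.1],[-1,0.8,3.2,0.3,0,0,3.1],[-1,0.8,3.2,0.3,0,0,3.1],[-1,0,0,0,0,0,0],[-1,0,0,0,0,0,0]],
])

```text
clock: 3.37
position: [0.4474, -0.0077, 0.2335]
eef_rot: [0.161, 0.987, -0.0, -0.0]
wrist_force: [0.4, 0.6, 0.1]
width: 0.999
grasp_force: 0.0
```

Run:
```python
from h import *
p,d,T=wrist("w3");print(T.round(4))
```

```text
[[-9.480e-01  3.183e-01 -2.000e-04  4.474e-01]
 [ 3.183e-01  9.480e-01 -1.000e-04 -7.700e-03]
 [ 1.000e-04 -2.000e-04 -1.000e+00  2.335e-01]
 [ 0.000e+00  0.000e+00  0.000e+00  1.000e+00]]
```

View pics/w3.png

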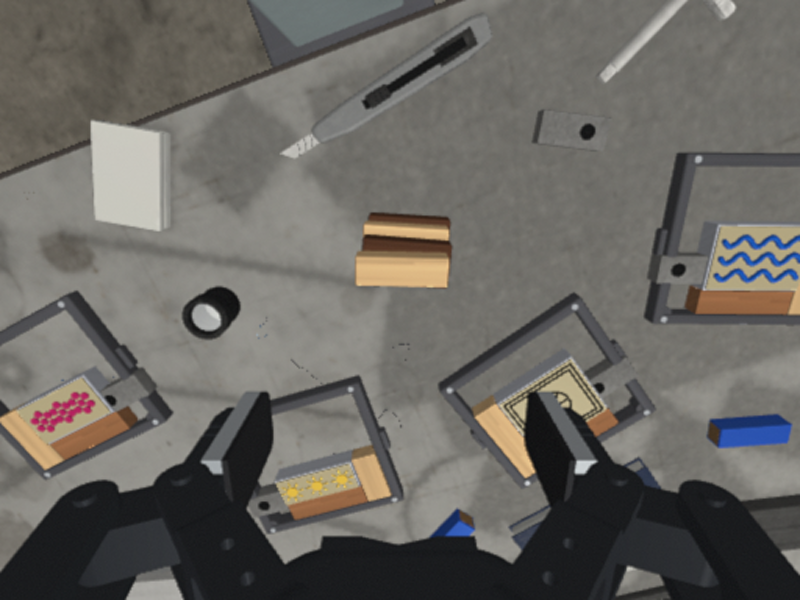

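w3 shows the pile centred near (403,250), aligned with the jaws. The black chase bolts are (447,388), (575,299), (648,409), (528,482). I'll enlarge the pile.

Run:
```python
from ch import *
a=np.load("pics/w3.npz");T=a["T"];p=a["p"]
# crop 512px coords x 210..310,y 125..200, x8
cv2.imwrite("pics/c3.png",cv2.resize(p[125:200,210:310,::-1],(800,600),interpolation=cv2.INTER_CUBIC))
chase("black",[(447,388),(575,299),(648,409),(528,482)],T)
i,f=info("wrist"); print(f, a["d"][135:195:4,258])
```

```text
black xy [0.5749 0.0673] deg 19.89 res mm [2.5 2.6 4.1 3.5]
284.18735717123667 [0.37026787 0.3548013  0.35023612 0.33988896 0.34275147 0.32475594
 0.         0.3143783  0.31208158 0.31322706 0.31247297 0.31552026
 0.3170465  0.39508215 0.39718688]
```

View pics/c3.png

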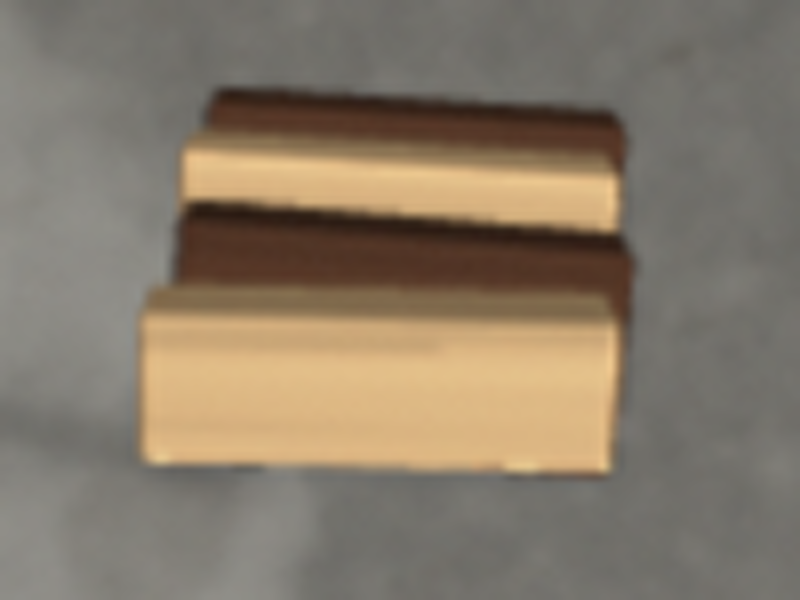

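The enlarged crop puts the top face of furniture_22 at (142,312), (614,325), (607,475), (145,462). The block below is clearly staggered behind it.

Run:
```python
from ch import *
a=np.load("pics/w3.npz");T=a["T"]
c=np.array([(142,312),(614,325),(607,475),(145,462)])/8+(210,125)
t,th=block(c/.64,T,.022,.072)
G=go(t[0],t[1],.10,th+90)
print("then down 5.1")
# finger tip geometry from depth (tool frame)
i,f=info("wrist");d=a["d"];v,u=np.mgrid[0:384,0:512]
P=np.stack([(u-i["cx"])/f*d,(v-i["cy"])/f*d,d,np.ones_like(d)],-1)@i["tool_from_camera"].T
m=(d>0)&(P[...,2]<.03)&(np.abs(P[...,1])<.075)&(np.abs(P[...,0])<.03)
print(P[m][:,:3].min(0).round(3),P[m][:,:3].max(0).round(3),m.sum())
```

```text
block [ 0.4459 -0.0043] deg -20.06 y-axis 69.94 res [0.7 1.  0.6 1. ]
4 x [ 0.08  0.09  3.34 -0.    0.    0.34]  total rv [-0.   0.   1.4]
then down 5.1
[-0.013 -0.074 -0.094] [ 0.02   0.075 -0.012] 32141
```

arm_command([
  [[-1,0.1,0.1,3.3,0,0,0.3],[-1,0.1,0.1,3.3,0,0,0.4],[-1,0.1,0.1,3.3,0,0,0.3],[-1,0,0.1,3.3,0,0,0.4],[-1,0,0,1.7,0,0,0],[-1,0,0,1.7,0,0,0],[-1,0,0,1.7,0,0,0],[-1,0,0,0,0,0,0],[-1,0,0,0,0,0,0]],
])

```text
clock: 4.17
position: [0.4462, -0.0063, 0.05]
eef_rot: [0.177, 0.984, -0.0, -0.001]
wrist_force: [0.5, -1.2, 2.0]
width: 0.996
grasp_force: 0.0
```

Run:
```python
from ch import *
s=bot.state();T=tw(s); print(T[:3,3].round(4),yaw(T),s["wrist_force"].round(1)); go(.4459,-.0043,.049,69.9)
```

```text
[ 0.4462 -0.0063  0.05  ] 69.6071759293434 [ 0.5 -1.2  2. ]
1 x [ 0.1   0.18  0.1  -0.05 -0.12 -0.29]  total rv [-0.1 -0.1 -0.3]
```

arm_command([
  [[-0.7,0.1,0.2,0.1,0,0,0],[0,0,0,0,0,0,0],[0,0,0,0,0,0,0],[0,0,0,0,0,0,0],[0,0,0,0,0,0,0],[0,0,0,0,0,0,0]],
], force=40)

```text
clock: 4.67
position: [0.4483, -0.0034, 0.0508]
eef_rot: [0.176, 0.984, 0.0, 0.002]
wrist_force: [-0.8, -1.1, 5.8]
width: 0.761
grasp_force: 45.9
```

Run:
```python
from ch import *
T=tw(bot.state()); print(T[:3,3].round(4),yaw(T)); T[2,3]+=.06
a=np.radians(19.9-180+180)
go(.5749,.0673,T[2,3],19.9+90,T=T)
```

```text
[ 0.4483 -0.0034  0.0508] 69.68256312555113
7 x [-1.79  1.13  0.   -0.    0.03 -5.75]  total rv [ -0.    0.2 -40.2]
```

arm_command([
  [[0,0,0,-0.5,0,0,0],[0,0,0,-1.5,0,0,0],[0,0,0,-2,0,0,0],[0,0,0,-3,0,0,0],[0,-1.8,1.1,-0.5,0,0,-5.7],[0,-1.8,1.1,0,0,0,-5.7],[0,-1.8,1.1,0,0,0,-5.8],[0,-1.8,1.1,0,0,0,-5.7],[0,-1.8,1.1,0,0,0,-5.8],[0,-1.8,1.1,0,0,0,-5.7],[0,-1.8,1.1,0,0,0,-5.8],[0,0,0,0,0,0,0]],
])

```text
clock: 5.67
position: [0.577, 0.068, 0.1244]
eef_rot: [-0.175, 0.985, 0.001, 0.001]
wrist_force: [0.8, -0.5, -0.6]
width: 0.757
grasp_force: 45.1
```

Run:
```python
from ch import *
p,d,T=wrist("w4");print(T[:3,3].round(4),yaw(T),bot.state()["width"],bot.state()["grasp_force"])
```

```text
[0.577  0.068  0.1244] 110.19839110884402 0.7591901253388049 45.13336479663849
```

View pics/w4.png

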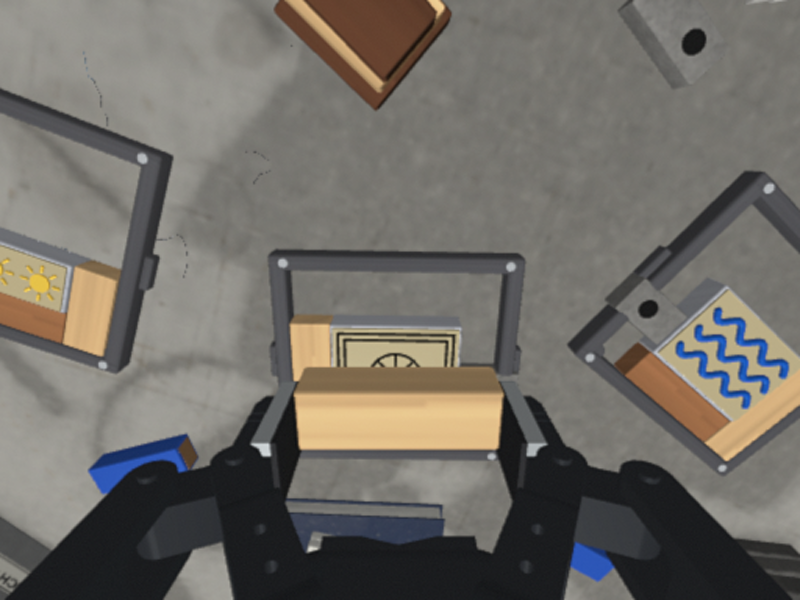

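w4 shows the black chase squarely below: front bolts (282,263) and (512,266), held block top (297,391), (502,388), (502,446), (298,450).

```bash
cat >> ch.py <<'E'
def two(n,px,T):
    "gap origin and angle from two front bolts (left,right in image), direct from wrist cam"
    w=p2w("wrist",np.array(px)*.64,.016,T)[:,:2]; d=w[1]-w[0]; L=np.linalg.norm(d); y=d/L; x=np.array([y[1],-y[0]])
    t=w.mean(0)+x*(GAP[n]/2+.005); print(n,"xy",t.round(4),"deg",np.degrees(np.arctan2(x[1],x[0])).round(2),"bolt mm",round(L*1000,1)); return t,np.degrees(np.arctan2(x[1],x[0]))
def place(n,fr,bl,T,wd,top):
    "shift of the TCP needed to bring held block over gap origin"
    t,th=two(n,fr,T); b,tb=block(bl,T,wd,T[2,3]+top)
    off=np.linalg.inv(T[:3,:3])@np.r_[b-T[:2,3],0]; print("block in tool xy",off[:2].round(4))
    # final TCP = gap origin - R(th)*off
    y=yaw(T)+(th-tb); a=np.radians(th-tb); R=np.array([[np.cos(a),-np.sin(a)],[np.sin(a),np.cos(a)]])
    xy=t-R@(b-T[:2,3]); print("target",xy.round(4),y); go(xy[0],xy[1],T[2,3],y,T=T); return xy,y
E
python3 - <<'E'
from ch import *
T=np.load("pics/w4.npz")["T"]
place("black",[(282,263),(512,266)],[(297,391),(502,388),(502,446),(298,450)],T,.022,.0212)
print(p2w("wrist",np.array([(397,272),(397,329)])*.64,.016,T), p2w("wrist",np.array([(397,329)])*.64,.021,T))
E
```

```text
black xy [0.5772 0.0673] deg 19.46 bolt mm 133.3
block [0.5738 0.0675] deg 21.31 y-axis 111.31 res [1.5 1.3 0.4 0.3]
block in tool xy [0.0032 0.0006]
target [0.5804 0.0678] 108.35009906143799
1 x [-0.31 -0.14  0.    0.04  0.17  1.85]  total rv [0.  0.2 1.8]
[[0.56163859 0.06179123 0.016     ]
 [0.59530284 0.07416908 0.016     ]] [[0.59336507 0.07346839 0.021     ]]
```

arm_command([
  [[0,-0.25,-0.1,1,0,0,0.8],[0,0,0,2.5,0,0,0],[0,0,0,2.5,0,0,0],[0,0,0,2,0,0,0],[0,0,0,0,0,0,0],[0,0,0,0,0,0,0]],
])

```text
clock: 6.22
position: [0.5749, 0.0645, 0.0429]
eef_rot: [-0.165, 0.986, 0.0, -0.002]
wrist_force: [-0.8, -0.4, 0.2]
width: 0.762
grasp_force: 45.1
```

Run:
```python
from ch import *
T=tw(bot.state());print(T[:3,3].round(4),yaw(T)); go(.5797,.0678,-.002,109.5,n=6)
```

```text
[0.5749 0.0645 0.0429] 108.98236687662124
6 x [-0.1   0.03  0.75  0.01 -0.04 -0.09]  total rv [ 0.1 -0.3 -0.5]
```

Run:
```python
from ch import *
for k in range(3):
    p,d,T=wrist("w5");print(T[:3,3].round(4),yaw(T))
```

```text
[0.5749 0.0645 0.0429] 108.98236687662124
[0.5766 0.0647 0.0445] 109.00037002747646
[0.5777 0.065  0.0455] 109.01849394495198
```

View pics/w5.png

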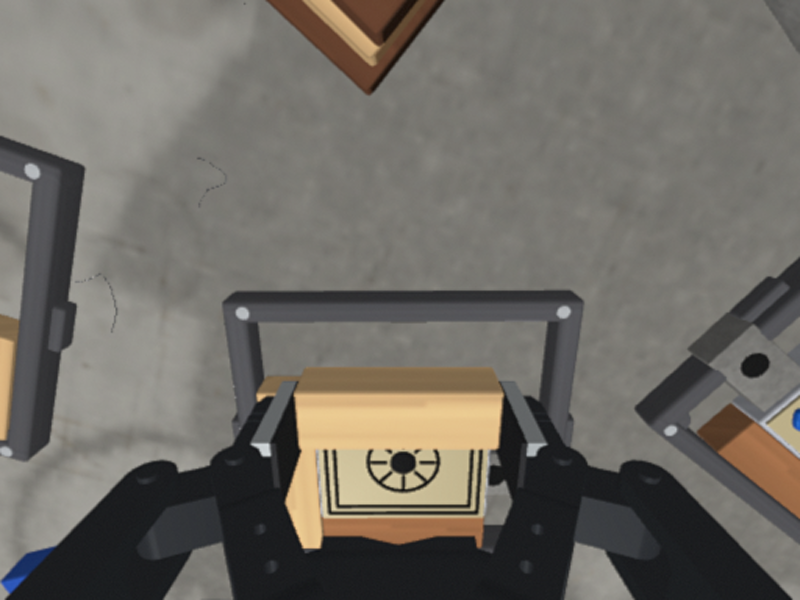

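w5 shows the block over the gap, with front bolts at (242,313) and (563,312). The held block's position in the image is unchanged.

Run:
```python
from ch import *
T=np.load("pics/w5.npz")["T"]
place("black",[(242,313),(563,312)],[(297,393),(502,391),(502,446),(298,449)],T,.022,.0212)
a,b=p2w("wrist",np.array([(400,321)])*.64,.016,T)[0],None
x=np.array([np.cos(np.radians(19.5)),np.sin(np.radians(19.5))]); print(a[:2]+x*.016)
p=p2w("wrist",np.array([(230,292),(580,292)])*.64,.016,T);print(p,np.linalg.norm(p[0]-p[1]))
```

```text
black xy [0.5774 0.0669] deg 19.27 bolt mm 132.2
block [0.5748 0.0646] deg 19.88 y-axis 109.88 res [1.5 1.5 0.9 0.7]
block in tool xy [0.0028 0.0006]
target [0.5802 0.0672] 108.40343307776364
1 x [-0.32  0.13  0.   -0.02  0.09  0.62]  total rv [-0.   0.1  0.6]
[0.57652716 0.06560704]
[[ 0.57206248 -0.00902421  0.016     ]
 [ 0.52570564  0.12505865  0.016     ]] 0.14187026335895506
```

Run:
```python
from ch import *
i,f=info("wrist")
for n,pts in (("w2",[(350,250),(300,400),(440,170)]),("w5",[(400,200),(300,200),(400,306),(300,306),(500,306),(400,425),(400,250),(440,348),(400,462)])):
    a=np.load(f"pics/{n}.npz");T=a["T"]; M=T@i["tool_from_camera"]
    for u,v in pts:
        u*=.64;v*=.64; dd=a["d"][int(v)-1:int(v)+2,int(u)-1:int(u)+2]; dd=np.median(dd[dd>0]); print(n,u,v,(M@np.r_[(u-i["cx"])/f*dd,(v-i["cy"])/f*dd,dd,1])[:3].round(4))
p,d,T=wrist("w5b");print(T[:3,3].round(4),yaw(T))
```

```text
w2 224.0 160.0 [ 0.4692 -0.2481 -0.0005]
w2 192.0 256.0 [ 6.224e-01 -3.044e-01  3.000e-04]
w2 281.6 108.8 [ 0.4005 -0.169  -0.0005]
w5 256.0 128.0 [ 5.166e-01  4.480e-02 -4.000e-04]
w5 192.0 128.0 [ 0.5301  0.0056 -0.    ]
w5 256.0 195.84 [0.5552 0.0581 0.016 ]
w5 192.0 195.84 [0.5687 0.0193 0.0157]
w5 320.0 195.84 [0.5419 0.0969 0.0157]
w5 256.0 272.0 [0.5766 0.0654 0.0663]
w5 256.0 160.0 [ 5.365e-01  5.160e-02 -1.000e-04]
w5 281.6 222.72 [ 5.74e-01  8.43e-02 -2.00e-04]
w5 256.0 295.68 [0.6239 0.0819 0.0215]
[0.5782 0.0651 0.0459] 109.03172230242465
```

arm_command([
  [[0,-0.3,0.1,0,0,0,0.6],[0,0,0,0.5,0,0,0],[0,0,0,1,0,0,0],[0,0,0,1,0,0,0],[0,0,0,1,0,0,0],[0,0,0,0.5,0,0,0],[0,0,0,0,0,0,0],[0,0,0,0,0,0,0],[0,0,0,0,0,0,0],[0,0,0,0,0,0,0]],
])

```text
clock: 7.25
position: [0.5801, 0.0673, 0.0047]
eef_rot: [-0.161, 0.987, -0.0, 0.0]
wrist_force: [0.1, 0.7, -0.2]
width: 0.76
grasp_force: 45.1
```

Run:
```python
from ch import *
p,d,T=wrist("w6");print(T[:3,3].round(4),yaw(T)); s=bot.state(); print(s["wrist_force"])
q=p[150:330,110:400]; cv2.imwrite("pics/w6.png",cv2.resize(q[:,:,::-1],(800,497),interpolation=cv2.INTER_CUBIC))
```

```text
[0.5801 0.0673 0.0047] 108.48052234700728
[-1.05793458  0.08625044 -0.90777672]
```

View pics/w6.png

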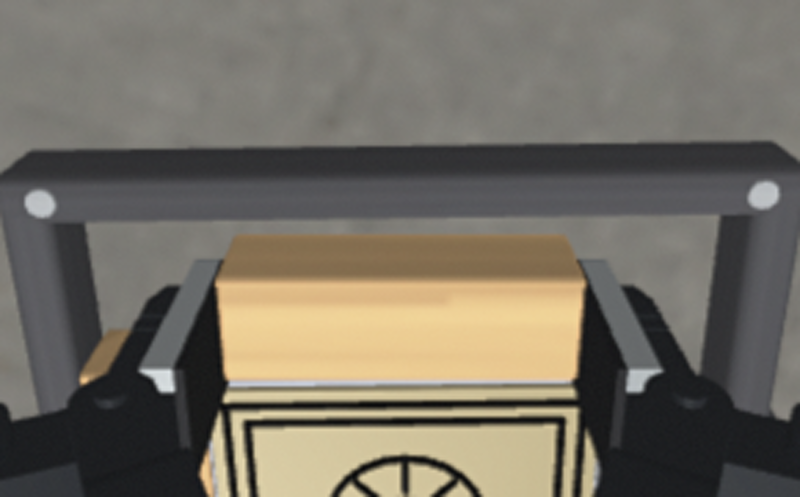

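w6 shows the block inside the frame with clear room to the front bar and behind to the plate, midway and parallel. I'll lower it and release.

arm_command([
  [[0,0,0,0.4,0,0,0],[0,0,0,0.3,0,0,0],[0,0,0,0.1,0,0,0],[0,0,0,0,0,0,0],[0,0,0,0,0,0,0]],
])

```text
clock: 7.72
position: [0.5799, 0.0672, -0.0031]
eef_rot: [-0.161, 0.987, 0.0, 0.0]
wrist_force: [-0.9, -0.1, 4.7]
width: 0.755
grasp_force: 45.7
```

arm_command([
  [[-1,0,0,0,0,0,0],[-1,0,0,0,0,0,0],[-1,0,0,0,0,0,0],[-1,0,0,0,0,0,0],[-1,0,0,-1,0,0,0],[-1,0,0,-2,0,0,0],[-1,0,0,-3,0,0,0],[-1,0,0,-4,0,0,0],[-1,0,0,-4,0,0,0],[-1,0,0,0,0,0,0],[-1,0,0,0,0,0,0]],
])

```text
clock: 8.63
position: [0.5822, 0.0675, 0.1406]
eef_rot: [-0.161, 0.987, -0.0, 0.004]
wrist_force: [-0.4, -0.0, -0.5]
width: 1.0
grasp_force: 0.0
```

Run:
```python
from ch import *
p,d,T=wrist("w7");print(T[:3,3].round(4),yaw(T))
go(.44,-.005,.2,70)
cv2.imwrite("pics/w7.png",cv2.resize(p[100:340,:,::-1],(800,375),interpolation=cv2.INTER_CUBIC))
```

```text
[0.5822 0.0675 0.1406] 108.48223813674225
6 x [ 2.43 -1.12 -1.04  0.    0.03  6.41]  total rv [ 0.   0.2 38.5]
```

View pics/w7.png

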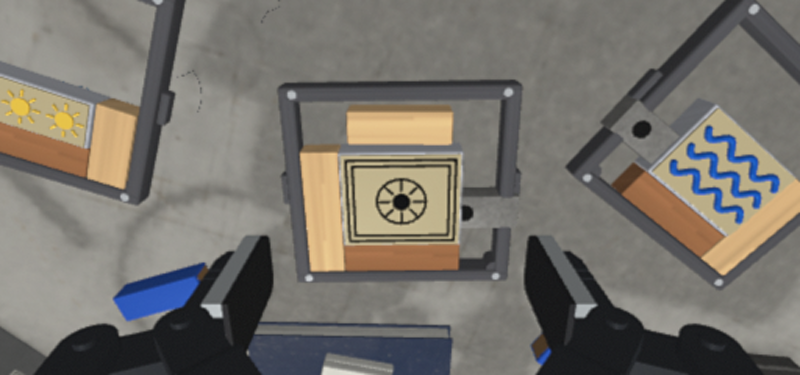

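w7 shows furniture_22 lying flat and centred in the black gap. I'll now use depth clouds for the rest, to save pictures.

```bash
cat > cl.py <<'E'
from ch import *
PL=dict(black=.068,cyan=.056,magenta=.044,yellow=.032)
def cloud(a):
    i,f=info("wrist");d=a["d"];v,u=np.mgrid[0:384,0:512]
    P=np.stack([(u-i["cx"])/f*d,(v-i["cy"])/f*d,d,np.ones_like(d)],-1)@(a["T"]@i["tool_from_camera"]).T
    return np.where(d[...,None]>0,P[...,:3],np.nan)
def rect(C,near,r,z0,z1,lab=""):
    "largest component in height band near a point -> minAreaRect (m), long axis angle"
    m=((C[...,2]>z0)&(C[...,2]<z1)&(np.hypot(C[...,0]-near[0],C[...,1]-near[1])<r)).astype(np.uint8)
    k,L,st,_=cv2.connectedComponentsWithStats(m,connectivity=8); j=1+st[1:,4].argmax()
    (cx,cy),(w,h),an=cv2.minAreaRect((C[L==j][:,:2]*1000).astype(np.float32))
    if w<h: w,h,an=h,w,an+90
    print(lab,"c",round(cx,1),round(cy,1),"size",round(w,1),round(h,1),"long axis deg",round(an%180,2),"n",st[j,4]); return cx,cy,w,h,an%180
E
python3 - <<'E'
from cl import *
C=cloud(np.load("pics/w7.npz")); 
rect(C,(.58,.067),.06,.0165,.0185,"b22"); rect(C,(.62,.083),.07,.0192,.024,"plate K"); rect(C,(.617,.083),.13,.012,.0175,"frame K")
rect(C,(.55,.265),.08,.0192,.024,"plate C")
C=cloud(np.load("pics/w2.npz"))
for n,c,a in(("magenta",(.436,-.353),8.4),("yellow",(.588,-.154),-.6)):
    x=np.array([np.cos(np.radians(a)),np.sin(np.radians(a))]); rect(C,c+x*(GAP[n]+PL[n])/2,.07,.0190,.024,"plate "+n); rect(C,c+x*(.061-GAP[n]/2),.13,.012,.0175,"frame "+n)
C=cloud(np.load("pics/w1.npz"));rect(C,(.545,.27),.07,.0190,.024,"plate C");rect(C,(.532,.276),.13,.012,.0175,"frame C")
a=np.load("pics/w7.npz");C=cloud(a);print([np.round(C[int(v),int(u)],4) for u,v in((256,165),(256,180),(256,230),(400,230))])
E
```

```text
b22 c 578.0 66.3 size 66.1 21.9 long axis deg 108.56 n 1195
plate K c 624.2 82.6 size 78.1 65.8 long axis deg 108.45 n 4104
frame K c 618.9 83.1 size 154.1 142.1 long axis deg 109.36 n 8404
plate C c 540.8 272.6 size 78.4 53.9 long axis deg 70.92 n 3495
plate magenta c 485.0 -347.4 size 78.5 42.8 long axis deg 98.51 n 1621
frame magenta c 468.6 -349.0 size 154.9 142.5 long axis deg 98.66 n 4846
plate yellow c 636.5 -156.9 size 78.4 30.7 long axis deg 87.43 n 802
frame yellow c 613.7 -157.4 size 153.4 142.4 long axis deg 88.77 n 3500
plate C c 540.5 272.7 size 79.0 54.3 long axis deg 70.59 n 1562
frame C c 529.9 274.6 size 153.0 142.4 long axis deg 71.0 n 3781
[array([ 0.5661,  0.0632, -0.0006]), array([0.576 , 0.0665, 0.018 ]), array([0.6261, 0.0834, 0.0197]), array([0.5807, 0.2266, 0.0146])]
```

arm_command([
  [[-1,2.4,-1.1,-1,0,0,6.4],[-1,2.4,-1.1,-1,0,0,6.4],[-1,2.4,-1.1,-1,0,0,6.4],[-1,2.4,-1.1,-1,0,0,6.4],[-1,2.4,-1.1,-1,0,0,6.4],[-1,2.4,-1.1,-1,0,0,6.4],[-1,0,0,0,0,0,0],[-1,0,0,0,0,0,0],[-1,0,0,0,0,0,0],[-1,0,0,0,0,0,0]],
])

```text
clock: 9.52
position: [0.4414, -0.0034, 0.1953]
eef_rot: [0.172, 0.985, -0.0, -0.001]
wrist_force: [0.2, 0.4, -0.3]
width: 0.998
grasp_force: 0.0
```

Run:
```python
from cl import *
p,d,T=wrist("w8");print(T[:3,3].round(4),yaw(T)); C=cloud(np.load("pics/w8.npz"))
for k,(z,n) in enumerate(((.054,34),(.036,46),(.018,58))): rect(C,(.45,-.005),.07,z-.003,z+.004,n)
```

```text
[ 0.4414 -0.0034  0.1953] 70.14248606909094
34 c 444.6 -1.3 size 66.5 34.3 long axis deg 67.07 n 1987
46 c 425.5 5.5 size 66.4 10.3 long axis deg 69.17 n 525
58 c 420.2 10.5 size 65.6 9.4 long axis deg 64.05 n 317
```

Run:
```python
from cl import *
go(.4446,-.0013,.085,67.1,n=4); T=tw(bot.state());print(T[:3,3])
```

```text
4 x [-0.06  0.08  2.76 -0.01 -0.02  0.76]  total rv [-0.  -0.1  3. ]
[ 0.44142616 -0.00341422  0.19531379]
```

arm_command([
  [[-1,-0.1,0.1,2.8,0,0,0.8],[-1,0,0.1,2.8,0,0,0.7],[-1,-0.1,0,2.8,0,0,0.8],[-1,0,0.1,2.8,0,0,0.7],[-1,0,0,1.5,0,0,0],[-1,0,0,1.5,0,0,0],[-1,0,0,1.5,0,0,0],[-1,0,0,0.5,0,0,0],[-1,0,0,0,0,0,0],[-1,0,0,0,0,0,0],[-1,0,0,0,0,0,0],[-1,0,0,0,0,0,0]],
])

```text
clock: 10.57
position: [0.4451, -0.0015, 0.0352]
eef_rot: [0.199, 0.98, 0.0, 0.001]
wrist_force: [0.3, 0.8, -0.1]
width: 0.998
grasp_force: 0.0
```

Run:
```python
from cl import *
T=tw(bot.state());print(T[:3,3].round(4),yaw(T),bot.state()["wrist_force"].round(1)); go(.4446,-.0013,.0328,67.1,n=1)
```

```text
[ 0.4451 -0.0015  0.0352] 67.09073070543407 [ 0.3  0.8 -0.1]
1 x [ 0.05  0.    0.24  0.04  0.1  -0.01]  total rv [ 0.   0.1 -0. ]
```

arm_command([
  [[-0.7,0,0,0.2,0,0,0],[0,0,0,0,0,0,0],[0,0,0,0,0,0,0],[0,0,0,0,0,0,0],[0,0,0,0,0,0,0],[0,0,0,-0.5,0,0,0],[0,0,0,-1.5,0,0,0],[0,0,0,-2,0,0,0],[0,0,0,-3,0,0,0],[0,0,0,-1,0,0,0],[0,0,0,0,0,0,0],[0,0,0,0,0,0,0]],
], force=40)

```text
clock: 11.57
position: [0.4442, -0.0016, 0.1125]
eef_rot: [0.199, 0.98, 0.0, 0.0]
wrist_force: [-0.6, -0.1, -1.4]
width: 0.761
grasp_force: 44.8
```

Run:
```python
from cl import *
s=bot.state();T=tw(s);print(T[:3,3].round(4),yaw(T),s["width"],s["grasp_force"]); go(.4935,.2890,T[2,3],70.8)
```

```text
[ 0.4442 -0.0016  0.1125] 67.0804654853985 0.7607416976472547 44.7941654920578
9 x [ 0.66  3.21  0.    0.    0.01 -0.41]  total rv [ 0.   0.1 -3.7]
```

arm_command([
  [[0,0.7,3.2,0,0,0,-0.4],[0,0.7,3.2,0,0,0,-0.4],[0,0.7,3.2,0,0,0,-0.4],[0,0.7,3.2,0,0,0,-0.4],[0,0.6,3.2,0,0,0,-0.4],[0,0.7,3.2,0,0,0,-0.4],[0,0.7,3.2,0,0,0,-0.4],[0,0.6,3.2,0,0,0,-0.5],[0,0.6,3.2,0,0,0,-0.4],[0,0,0,0,0,0,0],[0,0,0,0,0,0,0],[0,0,0,0,0,0,0]],
])

```text
clock: 12.57
position: [0.4914, 0.2876, 0.1103]
eef_rot: [0.167, 0.986, -0.002, -0.002]
wrist_force: [-0.7, -0.1, -1.0]
width: 0.763
grasp_force: 44.9
```

arm_command([
  [[0,0,0,0,0,0,0],[0,0,0,0,0,0,0],[0,0,0,0,0,0,0]],
])

```text
clock: 12.82
position: [0.4928, 0.2873, 0.1123]
eef_rot: [0.168, 0.986, -0.0, -0.0]
wrist_force: [0.8, -0.3, -1.1]
width: 0.761
grasp_force: 44.9
```

```bash
cat >> cl.py <<'E'
def held(C,T,top,lab):
    b=rect(C,T[:2,3],.06,T[2,3]+top-.004,T[2,3]+top+.005,lab); return b
def fix(name,wd,gx,gy,gang,top=.0212):
    p,d,T=wrist(name); C=cloud(np.load(f"pics/{name}.npz")); s=bot.state()
    print("T",T[:3,3].round(4),yaw(T).round(2),"F",s["wrist_force"].round(1),"w",s["width"].round(3))
    b=held(C,T,top,"held"); e=gang-b[4] if wd<66 else 0; a=np.radians(e); R=np.array([[np.cos(a),-np.sin(a)],[np.sin(a),np.cos(a)]])
    xy=np.array([gx,gy])-R@(np.array(b[:2])/1000-T[:2,3]); go(xy[0],xy[1],T[2,3],yaw(T)+e,n=1); return C
E
python3 - <<'E'
from cl import *
C=fix("w9",34,.4935,.2890,70.8)
rect(C,(.541,.2726),.07,.0190,.024,"plate C");rect(C,(.530,.276),.13,.012,.0175,"frame C")
E
```

```text
Traceback (most recent call last):
  File "cl.py", line 18, in fix
    print("T",T[:3,3].round(4),yaw(T).round(2),"F",s["wrist_force"].round(1),"w",s["width"].round(3))
                                                                                 ^^^^^^^^^^^^^^^^
AttributeError: 'float' object has no attribute 'round'
```

```bash
sed -i 's/s\["width"\].round(3)/round(s["width"],3)/' cl.py
python3 - <<'E'
from cl import *
C=fix("w9",34,.4935,.2890,70.8)
rect(C,(.541,.2726),.07,.0190,.024,"plate C");rect(C,(.530,.276),.13,.012,.0175,"frame C")
E
```

```text
T [0.4929 0.2875 0.1124] 70.7 F [-0.2 -0.1 -0. ] w 0.762
held c 492.6 287.9 size 92.3 35.5 long axis deg 71.29 n 8540
1 x [-0.04  0.12  0.01  0.01  0.01  0.5 ]  total rv [0.  0.  0.5]
plate C c 517.8 281.2 size 76.4 6.8 long axis deg 70.42 n 488
frame C c 504.7 284.7 size 153.9 90.3 long axis deg 70.04 n 4304
```

arm_command([
  [[0,0,0.1,1,0,0,0],[0,0,0,2.5,0,0,0],[0,0,0,2.5,0,0,0],[0,0,0,1.5,0,0,0],[0,0,0,1,0,0,0],[0,0,0,1,0,0,0],[0,0,0,0.7,0,0,0],[0,0,0,0.5,0,0,0],[0,0,0,0,0,0,0],[0,0,0,0,0,0,0],[0,0,0,0,0,0,0]],
])

```text
clock: 13.83
position: [0.4938, 0.2899, 0.0061]
eef_rot: [0.167, 0.986, 0.001, 0.001]
wrist_force: [0.3, -0.8, -0.9]
width: 0.761
grasp_force: 44.9
```

Run:
```python
from cl import *
C=fix("w10",34,.4935,.2890,70.8)
```

```text
T [0.4938 0.2899 0.0061] 70.78 F [ 0.3  0.5 -0.4] w 0.756
held c 493.0 290.3 size 92.4 34.5 long axis deg 70.78 n 8506
1 x [-0.08 -0.11  0.01  0.08  0.07 -0.02]  total rv [ 0.1  0.1 -0. ]
```

Well aligned; I'll lower it, then release and return above the pile.

arm_command([
  [[0,-0.05,-0.1,0.4,0,0,0],[0,0,0,0.3,0,0,0],[0,0,0,0.2,0,0,0],[0,0,0,0.1,0,0,0],[0,0,0,0,0,0,0],[0,0,0,0,0,0,0]],
])

```text
clock: 14.38
position: [0.4934, 0.2883, -0.0029]
eef_rot: [0.167, 0.986, 0.0, 0.0]
wrist_force: [-4.6, -2.3, 10.4]
width: 0.758
grasp_force: 46.3
```

arm_command([
  [[-1,0,0,0,0,0,0],[-1,0,0,0,0,0,0],[-1,0,0,0,0,0,0],[-1,0,0,0,0,0,0],[-1,0,0,-1,0,0,0],[-1,0,0,-2,0,0,0],[-1,0,0,-3,0,0,0],[-1,0,0,-4,0,0,0],[-1,0,0,-4,0,0,0],[-1,0,0,0,0,0,0],[-1,0,0,0,0,0,0]],
])

```text
clock: 15.3
position: [0.4956, 0.2897, 0.1394]
eef_rot: [0.167, 0.986, 0.003, 0.003]
wrist_force: [-0.3, -0.0, -0.7]
width: 1.002
grasp_force: 0.0
```

Run:
```python
from cl import *
p,d,T=wrist("w11");C=cloud(np.load("pics/w11.npz")); rect(C,(.493,.289),.05,.0165,.0195,"b34")
rect(C,(.541,.2726),.07,.0192,.024,"plate C")
go(.435,0,.18,69)
```

```text
b34 c 493.1 288.3 size 66.2 34.1 long axis deg 70.8 n 2193
plate C c 540.5 273.3 size 78.0 54.7 long axis deg 70.67 n 3369
9 x [-0.48 -3.24 -0.48  0.02  0.01  0.2 ]  total rv [0.1 0.1 1.8]
```

arm_command([
  [[-1,-0.5,-3.2,-0.5,0,0,0.2],[-1,-0.5,-3.2,-0.5,0,0,0.2],[-1,-0.5,-3.2,-0.5,0,0,0.2],[-1,-0.5,-3.2,-0.5,0,0,0.2],[-1,-0.4,-3.3,-0.5,0,0,0.2],[-1,-0.5,-3.2,-0.5,0,0,0.2],[-1,-0.5,-3.3,-0.5,0,0,0.2],[-1,-0.4,-3.3,-0.5,0,0,0.2],[-1,-0.5,-3.2,-0.5,0,0,0.2],[-1,0,0,0,0,0,0],[-1,0,0,0,0,0,0],[-1,0,0,0,0,0,0]],
])

```text
clock: 16.35
position: [0.4334, 0.0004, 0.1792]
eef_rot: [0.183, 0.983, 0.0, -0.001]
wrist_force: [0.8, -0.1, -0.3]
width: 1.0
grasp_force: 0.0
```

arm_command([
  [[-1,0,0,0,0,0,0],[-1,0,0,0,0,0,0],[-1,0,0,0,0,0,0]],
])

```text
clock: 16.6
position: [0.434, 0.0013, 0.1798]
eef_rot: [0.181, 0.983, -0.0, -0.001]
wrist_force: [-0.5, -0.1, 0.3]
width: 1.002
grasp_force: 0.0
```

Run:
```python
from cl import *
p,d,T=wrist("w12");print(T[:3,3].round(4),yaw(T)); C=cloud(np.load("pics/w12.npz"))
for k,(z,n) in enumerate(((.036,46),(.018,58))): b=rect(C,(.445,-.0),.07,z-.003,z+.004,n) if k else rect(C,(.445,-.0),.07,z-.003,z+.004,n); B=B if k else b
go(B[0]/1000,B[1]/1000,.0350,B[4],n=4)
```

```text
[0.434  0.0013 0.1798] 69.09849366002072
46 c 442.5 -1.4 size 66.6 46.3 long axis deg 67.72 n 2586
58 c 420.1 10.4 size 66.8 8.3 long axis deg 65.02 n 351
4 x [-0.22  0.02  3.62 -0.   -0.01  0.34]  total rv [-0.  -0.   1.4]
```

arm_command([
  [[-1,-0.2,0,3.5,0,0,0.3],[-1,-0.2,0,3.5,0,0,0.4],[-1,-0.2,0,3.5,0,0,0.3],[-1,-0.3,0,3.5,0,0,0.4],[-1,0,0,1.2,0,0,0],[-1,0,0,0.8,0,0,0],[-1,0,0,0.4,0,0,0],[-1,0,0,0,0,0,0],[-1,0,0,0,0,0,0],[-1,0,0,0,0,0,0],[-1,0,0,0,0,0,0],[-1,0,0,0,0,0,0]],
])

```text
clock: 17.65
position: [0.4433, -0.003, 0.0172]
eef_rot: [0.194, 0.981, 0.0, 0.001]
wrist_force: [-0.8, 0.4, -0.4]
width: 0.999
grasp_force: 0.0
```

Run:
```python
from cl import *
T=tw(bot.state());print(T[:3,3].round(4),yaw(T)); go(.4425,-.0014,.0148,67.7,n=1)
```

```text
[ 0.4433 -0.003   0.0172] 67.5819123010287
1 x [ 0.13  0.12  0.24  0.04  0.11 -0.12]  total rv [ 0.   0.1 -0.1]
```

arm_command([
  [[-0.7,0.1,0.1,0.2,0,0,0],[0,0,0,0,0,0,0],[0,0,0,0,0,0,0],[0,0,0,0,0,0,0],[0,0,0,0,0,0,0],[0,0,0,-0.5,0,0,0],[0,0,0,-1.5,0,0,0],[0,0,0,-2,0,0,0],[0,0,0,-3,0,0,0],[0,0,0,-3,0,0,0],[0,0,0,0,0,0,0],[0,0,0,0,0,0,0]],
], force=40)

```text
clock: 18.65
position: [0.4435, -0.0018, 0.116]
eef_rot: [0.194, 0.981, 0.0, 0.002]
wrist_force: [-0.5, -0.4, -0.2]
width: 0.762
grasp_force: 44.6
```

Run:
```python
from cl import *
s=bot.state();T=tw(s);print(T[:3,3].round(4),yaw(T),s["width"],s["grasp_force"]); go(.4357,-.3544,T[2,3],98.5,n=11)
```

```text
[ 0.4435 -0.0018  0.116 ] 67.5764806580902 0.7617719049187294 44.558148980140686
11 x [-0.4  -3.22 -0.    0.    0.02 -2.81]  total rv [  0.    0.3 -30.9]
```

arm_command([
  [[0,-0.4,-3.2,0,0,0,-2.8],[0,-0.4,-3.2,0,0,0,-2.8],[0,-0.4,-3.2,0,0,0,-2.8],[0,-0.4,-3.2,0,0,0,-2.8],[0,-0.4,-3.2,0,0,0,-2.8],[0,-0.4,-3.2,0,0,0,-2.8],[0,-0.4,-3.2,0,0,0,-2.8],[0,-0.4,-3.2,0,0,0,-2.8],[0,-0.4,-3.3,0,0,0,-2.8],[0,-0.4,-3.3,0,0,0,-2.8],[0,-0.4,-3.2,0,0,0,-2.9],[0,0,0,0,0,0,0]],
])

```text
clock: 19.65
position: [0.4342, -0.3593, 0.1121]
eef_rot: [-0.072, 0.997, -0.001, -0.0]
wrist_force: [0.7, -0.3, -0.1]
width: 0.761
grasp_force: 44.7
```

arm_command([
  [[0,0,0,0,0,0,0],[0,0,0,0,0,0,0],[0,0,0,0,0,0,0],[0,0,0,0,0,0,0],[0,0,0,0,0,0,0]],
])

```text
clock: 20.07
position: [0.434, -0.353, 0.1143]
eef_rot: [-0.075, 0.997, 0.0, -0.0]
wrist_force: [0.6, -0.5, -0.3]
width: 0.759
grasp_force: 44.7
```

Run:
```python
from cl import *
C=fix("w13",46,.4357,-.3544,98.5)
P=C[(C[...,2]>.012)&(C[...,2]<.0175)]; n=np.array([.989,.148]); t=np.array([-.148,.989]); a=P[:,:2]@n; b=P[:,:2]@t
m=(abs(b+.415)<.05)&(abs(a-.346)<.015); print("front bar n-range",np.percentile(a[m],[1,99]))
rect(C,(.485,-.347),.07,.0190,.024,"plate M")
```

```text
T [ 0.434  -0.353   0.1143] 98.56 F [ 0.5 -0.4 -0.6] w 0.763
held c 433.9 -353.2 size 92.2 47.1 long axis deg 97.85 n 11281
1 x [-0.15 -0.13  0.02  0.   -0.   -0.66]  total rv [ 0.  -0.  -0.7]
front bar n-range [0.3403275  0.34960685]Traceback (most recent call last):
  File "<stdin>", line 5, in <module>
  File "cl.py", line 10, in rect
    k,L,st,_=cv2.connectedComponentsWithStats(m,connectivity=8); j=1+st[1:,4].argmax()
                                                                     ~~~~~~~~~~~~~~~^^
ValueError: attempt to get argmax of an empty sequence
```

arm_command([
  [[0,-0.15,-0.1,1,0,0,0],[0,0,0,2.5,0,0,0],[0,0,0,2.5,0,0,0],[0,0,0,1.5,0,0,0],[0,0,0,1,0,0,0],[0,0,0,1,0,0,0],[0,0,0,0.8,0,0,0],[0,0,0,0.5,0,0,0],[0,0,0,0,0,0,0],[0,0,0,0,0,0,0],[0,0,0,0,0,0,0],[0,0,0,0,0,0,0]],
])

```text
clock: 21.12
position: [0.4363, -0.3554, 0.0072]
eef_rot: [-0.074, 0.997, -0.001, 0.001]
wrist_force: [0.8, 0.1, -0.4]
width: 0.762
grasp_force: 44.7
```

Run:
```python
from cl import *
C=fix("w14",46,.4357,-.3544,98.5)
```

```text
T [ 0.4363 -0.3554  0.0072] 98.48 F [-0.7  0.8  0.6] w 0.762
held c 436.4 -355.3 size 92.4 47.1 long axis deg 98.78 n 11285
1 x [ 0.05  0.1  -0.01 -0.07  0.07  0.29]  total rv [-0.1  0.1  0.3]
```

arm_command([
  [[0,0.05,0.1,0.4,0,0,0],[0,0,0,0.3,0,0,0],[0,0,0,0.2,0,0,0],[0,0,0,0.1,0,0,0],[0,0,0,0,0,0,0],[0,0,0,0,0,0,0],[0,0,0,0,0,0,0]],
])

```text
clock: 21.75
position: [0.4348, -0.3538, -0.0032]
eef_rot: [-0.074, 0.997, 0.0, -0.0]
wrist_force: [-2.8, 1.4, 6.0]
width: 0.755
grasp_force: 45.3
```

arm_command([
  [[-1,0,0,0,0,0,0],[-1,0,0,0,0,0,0],[-1,0,0,0,0,0,0],[-1,0,0,0,0,0,0],[-1,0,0,-1,0,0,0],[-1,0,0,-2,0,0,0],[-1,0,0,-3,0,0,0],[-1,0,0,-4,0,0,0],[-1,0,0,-4,0,0,0],[-1,0,0,0,0,0,0],[-1,0,0,0,0,0,0]],
])

```text
clock: 22.67
position: [0.4371, -0.3557, 0.1405]
eef_rot: [-0.074, 0.997, -0.003, 0.003]
wrist_force: [0.3, -0.5, -0.2]
width: 0.998
grasp_force: 0.0
```

Run:
```python
from cl import *
p,d,T=wrist("w15");C=cloud(np.load("pics/w15.npz")); rect(C,(.4355,-.354),.05,.0165,.0195,"b46")
rect(C,(.485,-.347),.07,.0192,.024,"plate M")
go(.44,0,.16,66,n=12)
```

```text
b46 c 435.2 -354.0 size 66.2 45.4 long axis deg 98.57 n 2928
plate M c 484.6 -347.7 size 77.4 42.0 long axis deg 97.8 n 2571
12 x [ 0.3   2.98 -0.19 -0.01  0.01  2.71]  total rv [-0.1  0.2 32.5]
```

arm_command([
  [[-1,0.3,3,-0.2,0,0,2.7],[-1,0.3,3,-0.2,0,0,2.7],[-1,0.3,3,-0.2,0,0,2.7],[-1,0.3,3,-0.2,0,0,2.7],[-1,0.3,3,-0.2,0,0,2.7],[-1,0.3,3,-0.2,0,0,2.7],[-1,0.3,3,-0.2,0,0,2.7],[-1,0.3,3,-0.2,0,0,2.7],[-1,0.3,3,-0.2,0,0,2.7],[-1,0.3,3,-0.2,0,0,2.7],[-1,0.3,3,-0.2,0,0,2.7],[-1,0.3,2.8,-0.2,0,0,2.8]],
])

```text
clock: 23.72
position: [0.4368, 0.0028, 0.1589]
eef_rot: [0.209, 0.978, -0.0, -0.002]
wrist_force: [0.7, -0.9, -0.3]
width: 1.001
grasp_force: 0.0
```

arm_command([
  [[-1,0,0,0,0,0,0],[-1,0,0,0,0,0,0],[-1,0,0,0,0,0,0],[-1,0,0,0,0,0,0],[-1,0,0,0,0,0,0],[-1,0,0,0,0,0,0]],
])

```text
clock: 24.22
position: [0.438, 0.0002, 0.16]
eef_rot: [0.209, 0.978, -0.0, -0.0]
wrist_force: [-0.1, -0.5, 0.3]
width: 1.0
grasp_force: 0.0
```

Run:
```python
from cl import *
p,d,T=wrist("w16");print(T[:3,3].round(4),yaw(T)); C=cloud(np.load("pics/w16.npz"))
b=rect(C,(.445,-.0),.07,.015,.022,58); m=(C[...,2]>.015)&(C[...,2]<.022)&(np.hypot(C[...,0]-.445,C[...,1])<.07)
# long side ambiguity guard: report both; gripping axis near 66 deg
go(b[0]/1000,b[1]/1000,.016,b[4],n=4)
```

```text
[4.38e-01 2.00e-04 1.60e-01] 65.87956228440872
58 c 444.4 0.6 size 66.8 57.8 long axis deg 67.98 n 3337
4 x [-0.14  0.07  3.6  -0.   -0.   -0.52]  total rv [-0.  -0.  -2.1]
```

arm_command([
  [[-1,-0.1,0.1,3.6,0,0,-0.5],[-1,-0.2,0.1,3.6,0,0,-0.5],[-1,-0.1,0.1,3.6,0,0,-0.5],[-1,-0.2,0,3.6,0,0,-0.6],[-1,0,0,1,0,0,0],[-1,0,0,0.5,0,0,0],[-1,0,0,0.2,0,0,0],[-1,0,0,0,0,0,0],[-1,0,0,0,0,0,0],[-1,0,0,0,0,0,0],[-1,0,0,0,0,0,0],[-1,0,0,0,0,0,0]],
])

```text
clock: 25.27
position: [0.4459, 0.0015, 0.0002]
eef_rot: [0.19, 0.982, 0.0, 0.001]
wrist_force: [-0.5, 0.4, -0.4]
width: 0.997
grasp_force: 0.0
```

Run:
```python
from cl import *
T=tw(bot.state());print(T[:3,3].round(4),yaw(T),bot.state()["wrist_force"]); go(.4444,.0006,-.003,68,n=1)
```

```text
[4.459e-01 1.500e-03 2.000e-04] 68.0838598756942 [-0.45735449  0.40579144 -0.40497251]
1 x [ 0.1  -0.14  0.32  0.04  0.11  0.08]  total rv [0.  0.1 0.1]
```

arm_command([
  [[-0.7,0.1,-0.1,0.3,0,0,0],[0,0,0,0,0,0,0],[0,0,0,0,0,0,0],[0,0,0,0,0,0,0],[0,0,0,0,0,0,0],[0,0,0,-0.5,0,0,0],[0,0,0,-1.5,0,0,0],[0,0,0,-3,0,0,0],[0,0,0,-3,0,0,0],[0,0,0,-3,0,0,0],[0,0,0,0,0,0,0],[0,0,0,0,0,0,0]],
], force=40)

```text
clock: 26.27
position: [0.4455, 0.001, 0.108]
eef_rot: [0.19, 0.982, 0.0, 0.002]
wrist_force: [-0.8, -0.7, -1.7]
width: 0.762
grasp_force: 45.1
```

Run:
```python
from cl import *
s=bot.state();T=tw(s);print(T[:3,3].round(4),yaw(T),s["width"],s["grasp_force"]); go(.5866,-.1549,T[2,3],88.7,n=8)
```

```text
[0.4455 0.001  0.108 ] 68.0859247328026 0.7616375828540671 45.13216853141785
8 x [-2.17 -1.51  0.    0.01  0.03 -2.58]  total rv [  0.1   0.3 -20.6]
```

arm_command([
  [[0,-2.2,-1.5,0,0,0,-2.6],[0,-2.2,-1.5,0,0,0,-2.6],[0,-2.2,-1.5,0,0,0,-2.6],[0,-2.2,-1.5,0,0,0,-2.6],[0,-2.1,-1.5,0,0,0,-2.6],[0,-2.1,-1.5,0,0,0,-2.6],[0,-2.2,-1.6,0,0,0,-2.5],[0,-2.2,-1.5,0,0,0,-2.5],[0,0,0,0,0,0,0],[0,0,0,0,0,0,0],[0,0,0,0,0,0,0],[0,0,0,0,0,0,0]],
])

```text
clock: 27.27
position: [0.5843, -0.154, 0.105]
eef_rot: [0.011, 1.0, 0.0, -0.002]
wrist_force: [0.1, -0.8, -1.5]
width: 0.764
grasp_force: 45.1
```

arm_command([
  [[0,0,0,0,0,0,0],[0,0,0,0,0,0,0],[0,0,0,0,0,0,0]],
])

```text
clock: 27.52
position: [0.5856, -0.1544, 0.1066]
eef_rot: [0.011, 1.0, -0.0, 0.0]
wrist_force: [0.5, -0.0, -1.8]
width: 0.759
grasp_force: 45.1
```

Run:
```python
from cl import *
C=fix("w17",58,.5866,-.1549,88.7)
P=C[(C[...,2]>.013)&(C[...,2]<.0175)]; n=np.array([.9997,-.0227]); t=np.array([.0227,.9997]); a=P[:,:2]@n; b=P[:,:2]@t
for lo,hi in((-.06,-.02),(-.02,.02),(.02,.06)):
    m=(b+.1415>lo)&(b+.1415<hi)&(abs(a-.551)<.015); print("front bar n-range",np.percentile(a[m],[1,99]))
```

```text
T [ 0.5856 -0.1544  0.1066] 88.72 F [-0.  -0.1 -1.4] w 0.762
held c 586.8 -154.5 size 92.3 59.5 long axis deg 88.72 n 14032
1 x [ 0.03 -0.03  0.   -0.01  0.02  0.02]  total rv [-0.  0.  0.]
front bar n-range [0.54653492 0.55662623]
front bar n-range [0.54643217 0.55553502]
front bar n-range [0.54629698 0.55559611]
```

arm_command([
  [[0,0,0,1,0,0,0],[0,0,0,2.2,0,0,0],[0,0,0,2.2,0,0,0],[0,0,0,1.3,0,0,0],[0,0,0,1,0,0,0],[0,0,0,1,0,0,0],[0,0,0,0.8,0,0,0],[0,0,0,0.5,0,0,0],[0,0,0,0,0,0,0],[0,0,0,0,0,0,0],[0,0,0,0,0,0,0],[0,0,0,0,0,0,0]],
])

```text
clock: 28.57
position: [0.5867, -0.1551, 0.0073]
eef_rot: [0.012, 1.0, -0.0, 0.001]
wrist_force: [-0.4, 0.3, -1.6]
width: 0.762
grasp_force: 45.0
```

Run:
```python
from cl import *
C=fix("w18",58,.5866,-.1549,88.7)
```

```text
T [ 0.5867 -0.1551  0.0073] 88.68 F [ 1.3 -0.2 -1.4] w 0.758
held c 587.7 -155.2 size 92.0 59.4 long axis deg 88.44 n 13960
1 x [ 0.1   0.03 -0.01 -0.02  0.09 -0.26]  total rv [-0.   0.1 -0.3]
```

arm_command([
  [[0,0.1,0,0.4,0,0,0],[0,0,0,0.3,0,0,0],[0,0,0,0.2,0,0,0],[0,0,0,0.1,0,0,0],[0,0,0,0,0,0,0],[0,0,0,0,0,0,0],[0,0,0,0,0,0,0]],
])

```text
clock: 29.2
position: [0.5846, -0.1548, -0.0035]
eef_rot: [0.012, 1.0, -0.0, -0.0]
wrist_force: [-2.0, 1.2, 4.0]
width: 0.761
grasp_force: 45.6
```

arm_command([
  [[-1,0,0,0,0,0,0],[-1,0,0,0,0,0,0],[-1,0,0,0,0,0,0],[-1,0,0,0,0,0,0],[-1,0,0,-1,0,0,0],[-1,0,0,-2,0,0,0],[-1,0,0,-3,0,0,0],[-1,0,0,-4,0,0,0],[-1,0,0,-4,0,0,0],[-1,1,0,-4,0,0,0],[-1,0,0,0,0,0,0],[-1,0,0,0,0,0,0]],
])

```text
clock: 30.2
position: [0.5769, -0.1553, 0.181]
eef_rot: [0.012, 1.0, -0.001, 0.004]
wrist_force: [0.2, 0.3, -0.4]
width: 0.998
grasp_force: 0.0
```

Run:
```python
from cl import *
p,d,T=wrist("w19");C=cloud(np.load("pics/w19.npz")); rect(C,(.5866,-.155),.05,.0165,.0195,"b58")
rect(C,(.636,-.156),.07,.0190,.024,"plate Y")
p,_=bot.camera("scene");cv2.imwrite("pics/s2.png",cv2.resize(p[100:330,100:420,::-1],(800,575),interpolation=cv2.INTER_CUBIC))
```

```text
b58 c 585.6 -155.2 size 66.0 57.8 long axis deg 88.87 n 2795
plate Y c 637.1 -156.3 size 78.7 30.1 long axis deg 88.72 n 1405
```

View pics/w19.png

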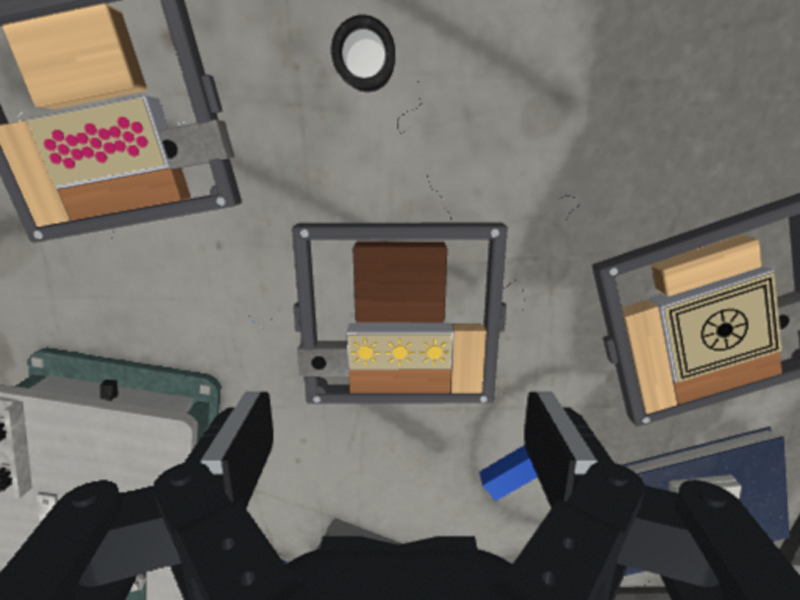

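View pics/s2.png

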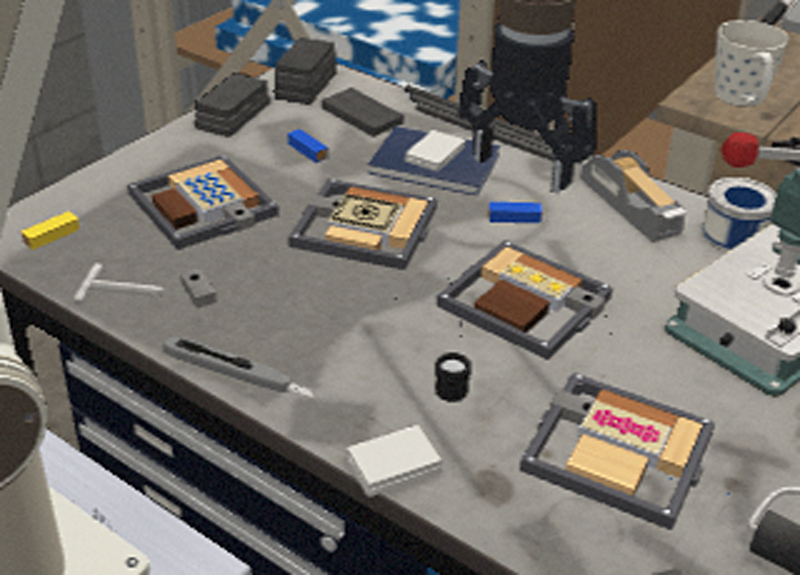

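Both pictures show all four blocks flat and midway in their gaps, with the loupe and quoin untouched.

```bash
python3 -c "
from workcell import bot
print(bot.finish_job())"
```

```text
the job is handed in; nothing more can be done
None
```

All four blocks were placed from the top of the pile down, each flat and about midway in its matching chase gap with the centimetre left for its quoin; the loupe and spare quoin were not moved, and the job was handed in at about 30 s.

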